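Drain a washed filter bowl

TASK

Pick the one cast filter bowl (the round cup with a closed end that carries a short stub) out of the parts bin, turn it mouth-down and put it over the empty peg of the drying rack, lowering it gently until its rim stands flat on the deck before you let go. Leave the other castings in the bin and do not disturb the bowl that is already on the other peg.

Things in the scene. Friction and masses are not known exactly. Their poses are not given: they have to be found in the camera images.
- bowl: target: aluminium cast cup, 50 mm outside, 42 mm inside diameter, 62 mm deep inside, 80 mm long including a solid stub (24 mm diameter, 12 mm long) on its closed end; 0.1-0.2 kg. Lies on its side on the bin floor, mouth roughly away from the robot, any roll. Origin on its axis at mid-length; x axis along it towards the mouth (rim at x = +40 mm, stub end at -40 mm, 50 mm wide body from -28 to +40)
- bowl_mouth (a point): centre of the bowl's mouth, in the plane of the rim, 40 mm from the bowl's origin along its x axis
- bin: green plastic open parts bin fixed to the table, outside 285 x 410 x 60 mm (x, y, z), walls and floor 5 mm; origin at the centre of its underside. In its far half bowl, sleeve and shaft lie side by side in any order, about 120 mm apart along y; in its near half four low parts (up to 28 mm high)
- rack: steel drying rack fixed to the table: flat deck 130 x 250 mm (x, y), its top 40 mm above the table, with two upright pegs 120 mm apart along y; origin at the centre of the foot, at table height, z up
- free_peg: the empty upright steel peg of the rack, 16 mm in diameter, 50 mm high with a tapered tip, fixed; origin at the centre of its foot on the deck's top surface (tip 50 mm above it), z up. It is either of the rack's two pegs
- done_bowl: an identical filter bowl already standing mouth-down over the rack's other peg, loose: leave it; origin on its axis, halfway up its 80 mm
- sleeve: another casting in the bin: plain aluminium tube open at both ends, 50 mm outside diameter, 80 mm long, lying along its x axis; origin at its centre
- shaft: another casting in the bin: solid aluminium stepped shaft lying along its x axis, 95 mm long, 44 mm diameter for 55 mm and then 28 mm; origin on its axis at mid-length
- flange: another casting in the bin: flat aluminium ring, 64 mm outside, 32 mm hole, 14 mm high; origin at the centre of its underside
- bracket: another casting in the bin: small aluminium angle bracket, 36 x 60 mm foot 8 mm thick, 28 mm high; origin under the centre of its foot
- plug: another casting in the bin: short solid aluminium plug standing on end, 32 mm in diameter, 20 mm high; origin at the centre of its underside
- cover: another casting in the bin: small flat aluminium cover, 34 x 54 mm, 6 mm thick, with a central knob to 16 mm high; origin at the centre of its underside
Not all that is in view belongs to the job. Leave any purple or turquoise look-alike of the bowl alone.

How it is judged:
By the outcome, as a careful person would: the job done as asked, in the order asked, and still so for the second after the job is handed in, with the robot touching nothing.
It also fails if it takes over 45 s, if anything falls off the work surface, if the arm or the gripper's body presses on something with over 40 N, if the wrist force passes 120 N, or if a joint passes its speed limit or range.

ROBOT

A 6-joint arm with a two-finger parallel gripper is mounted at the origin on the work surface. World frame = base frame: x ahead of the robot, y to its left, z up, the work surface at z = 0. Lengths are in m, angles in rad, forces in N, time in s.
With the tool pointing down it reaches from about 0.325 to 0.85 m from the base axis. Payload 4.4 kg.
Tool frame: the origin (TCP) lies midway between the tips of the shut fingers; the grasp point (between the pads) lies ctrl.pinch_z behind it (ctrl.pinch_z is the distance from the TCP to the grasp point, in m); z points along the fingers, y is the line along which they close (so a half turn about z gives the same grasp; the last joint's range is limited). The gripper opens to 94 mm and grips with 3 to 60 N. Pads are 16 mm wide; open, the fingers measure 119 mm over their backs; the gripper's body (75 mm by 177 mm) begins 78 mm behind the grasp point.
Start: joints at [-1.409, 0.207, 1.542, -0, 1.393, -0.15], TCP at [0.176, -0.547, 0.183] pointing down, gripper open.
Joint ranges: [-2.73, 2.73], [-0.86, 2.22], [0.23, 2.46], [-1.11, 4.25], [0.08, 2.63], [-2.82, 2.82]. Speed limits (rad/s): [2.79, 2.79, 3.14, 3.14, 3.14, 3.14].

INTERFACE

Orientations are given as a unit quaternion [w, x, y, z].
In Python, from bench import ctrl, vision gives the robot as it stands. The module is installed in compiled form; this text tells all that it offers.
- The arm moves only by the shell command python3 -m handwheel 'ROWS' [FORCE]. ROWS is JSON, a list of rows, each a list of 5 numbers: the closure, from -1 (fully open) to 1 (shut), then the shift along the tool's x, y, z in cm, then the turn about the tool's z in degrees. A call has 1 to 20 rows; each row is the pose to reach, as a shift and turn from the pose commanded when the call began, along the tool's axes at that moment; what a row does not reach only later rows make up. A row lasts 1/8 s, in which the tool goes at most 62.5 mm and 10.7 degrees, less where a joint would pass 70% of its speed; a pose out of reach is approached as far as the arm can. A call with a gripper value outside its range is refused whole. The fingers move at their own pace and stop on an object; FORCE is the grip in N (left out, the last holds). Time passes only in rows, so rows that repeat a pose let the fingers close. It gives the time, the measured TCP pose, the force, the opening and the grip force at its end, in the units of the state.
- ctrl.get_state(): the state, without advancing time (a new reading comes with each control period).
- vision.read_camera(name): name is "scene" or "top" or "wrist"; returns a dict with "img" (420x560x3 uint8, blue, green, red), "camera_matrix" (3x3 intrinsics, pixels), "pose" (4x4, takes a point from camera to world coordinates). Camera axes: x right, y down, z forward; pixel columns grow to the right and rows downward; lengths in m; the calibration is good to about 2 mm. A picture is of the moment at which its call begins. There is no depth.
- ctrl.job_done(): hands the job in; it is judged then, once.
The state is a dict: "time": time; "joint_pos": joint angles; "joint_vel": joint speeds; "joint_efforts": joint torques, N m; "position": TCP position; "tcp_rot": TCP orientation; "ft_force": force on the tool from outside, world axes, zero at the start; "torque": the same for the moment, N m; "finger_gap": finger opening in m; "grip_force": force on a finger pad.
Only numpy, scipy, OpenCV 4.12 (cv2) and the standard library are available. Lean on these libraries where they do the work, as an engineer would, in place of code of your own. Each camera call takes 0.05 s, during which the arm holds its last target. There are 200 camera calls.

## Working session

There is one attempt and no reset: what is moved stays moved. The work goes in short steps, Python scripts to look and compute and a shell command to move; the robot and the scene stay as the last step left them, time stands still between calls to the robot, and variables do not carry over. Pictures are saved under pics/ and viewed, at most 10 in all, crops included, and the job is handed in when it is done.

```bash
mkdir -p pics && python3 - <<'E'
from bench import ctrl, vision
import cv2,numpy as np
s=ctrl.get_state();print(ctrl.pinch_z,s['position'],s['tcp_rot'],s['finger_gap'],s['ft_force'],s['time'])
for n in('top','scene'):
    c=vision.read_camera(n);cv2.imwrite(f'pics/{n}0.png',c['img']);np.savez(f'{n}0.npz',K=c['camera_matrix'],T=c['pose'],img=c['img'])
    print(n,c['camera_matrix'].round(1).tolist(),c['pose'].round(3).tolist())
E
```

```text
0.0188 [ 0.17622378 -0.54641033  0.18169727] [-1.14225541e-03  9.87869578e-01  1.55281652e-01 -2.50599837e-05] 0.09393600703056675 [-0.38566546  0.19713397  0.48323902] 0.0
top [[532.4, 0.0, 278.0], [0.0, 532.4, 202.5], [0.0, 0.0, 1.0]] [[-0.013, -0.997, 0.079, 0.497], [-1.0, 0.011, -0.022, 0.002], [0.021, -0.079, -0.997, 1.359], [0.0, 0.0, 0.0, 1.0]]
scene [[498.1, 0.0, 276.9], [0.0, 498.1, 211.5], [0.0, 0.0, 1.0]] [[-0.687, 0.586, -0.429, 1.111], [0.726, 0.54, -0.425, 0.515], [-0.017, -0.604, -0.797, 1.024], [0.0, 0.0, 0.0, 1.0]]
```

View pics/top0.png

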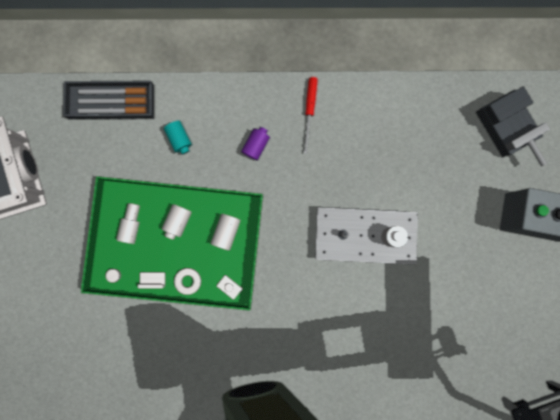

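View pics/scene0.png

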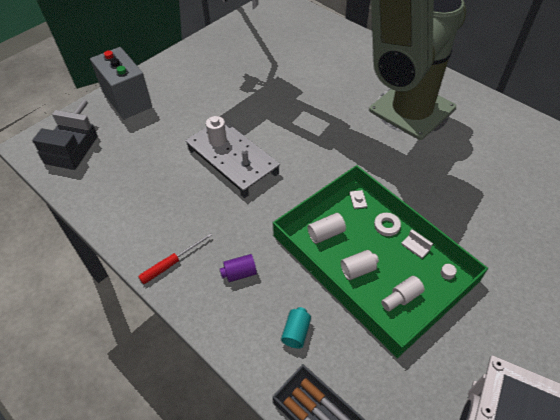

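The top view shows the bowl in the middle of the bin at about (177,221), with its stub towards (170,237). The shaft is at (129,224) and the sleeve at (225,232). The rack is on the right, with its free peg at (342,234) and the finished bowl at (396,236).

```bash
cat > h.py <<'E'
import cv2,numpy as np
def ray(K,T,uv,z):
    d=T[:3,:3]@np.linalg.solve(K,[uv[0],uv[1],1.]);o=T[:3,3]
    return (o+d*(z-o[2])/d[2])
def proj(K,T,p):
    q=K@(T[:3,:3].T@(np.asarray(p)-T[:3,3]));return q[:2]/q[2]
E
python3 - <<'E'
from h import *
d=np.load('top0.npz');K,T,im=d['K'],d['T'],d['img']
hsv=cv2.cvtColor(im,cv2.COLOR_BGR2HSV)
m=((hsv[...,1]<60)&(hsv[...,2]>100)).astype(np.uint8)
m[:, :90]=0;m[:180]=0;m[300:]=0;m[:,255:]=0
n,l,st,ce=cv2.connectedComponentsWithStats(m)
for i in range(1,n):
    if st[i,4]<200: continue
    p=np.argwhere(l==i)[:,::-1]
    w=np.array([ray(K,T,q,.03)[:2] for q in p]);c=w.mean(0)
    ev,V=np.linalg.eigh(np.cov((w-c).T));a=V[:,1]*np.sign(V[0,1]);t=(w-c)@a;s=(w-c)@V[:,0]
    r=cv2.minAreaRect(w.astype(np.float32)*1000)
    print(st[i],c.round(4),'ax deg',np.degrees(np.arctan2(a[1],a[0])).round(1),'t',t.min().round(3),t.max().round(3),'mid',(c+a*(t.min()+t.max())/2).round(4),'w',np.ptp(s).round(3),r)
print('peg',ray(K,T,(342,234),.085),'done top',ray(K,T,(396,236),.12))
cr=cv2.resize(im[195:275,300:430],None,fx=6,fy=6,interpolation=cv2.INTER_CUBIC);cv2.imwrite('pics/rack.png',cr)
E
```

```text
[139 180 116  13 775] [0.6516 0.1311] ax deg 86.3 t -0.1 0.188 mid [0.6545 0.1751] w 0.031 ((646.4996948242188, 175.615234375), (287.2504577636719, 30.275609970092773), 89.39196014404297)
[117 204  22  40 604] [0.5516 0.3433] ax deg -12.7 t -0.044 0.054 mid [0.5562 0.3423] w 0.045 ((556.0946044921875, 341.71307373046875), (44.49261474609375, 97.57012176513672), 76.56147003173828)
[162 205  29  34 604] [0.5583 0.2271] ax deg -25.2 t -0.044 0.039 mid [0.5559 0.2283] w 0.05 ((555.8118896484375, 228.104248046875), (49.40045166015625, 82.35154724121094), 65.37621307373047)
[211 214  29  36 639] [0.5311 0.1041] ax deg -21.3 t -0.041 0.042 mid [0.5315 0.1039] w 0.049 ((531.6040649414062, 104.21121215820312), (48.650814056396484, 82.6629409790039), 69.91706085205078)
[174 268  27  27 469] [0.4114 0.1992] ax deg 82.7 t -0.033 0.033 mid [0.4114 0.1994] w 0.065 ((411.7261962890625, 198.8033447265625), (62.929691314697266, 63.729103088378906), 44.54084396362305)
[138 272  27  17 426] [0.4148 0.2867] ax deg -86.0 t -0.034 0.032 mid [0.4147 0.2878] w 0.043 ((414.8335266113281, 287.59478759765625), (63.757266998291016, 39.10449981689453), 89.1802749633789)
[217 275  26  24 335] [0.3952 0.096 ] ax deg 53.8 t -0.029 0.029 mid [0.3951 0.0958] w 0.037 ((395.1849670410156, 95.96073913574219), (57.06103515625, 36.18305587768555), 51.70029830932617)
peg [ 0.52089521 -0.17880468  0.085     ] done top [ 0.51396471 -0.30014751  0.12      ]
```

View pics/rack.png

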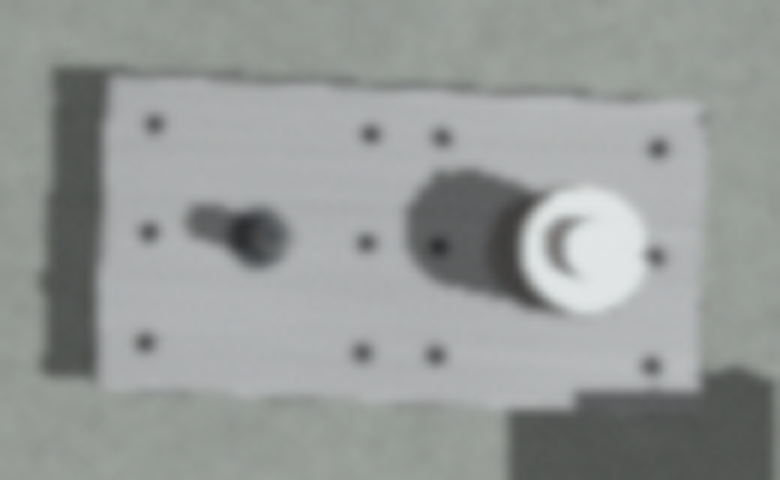

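```bash
python3 -m handwheel '[[-1,14.6,-15.8,0,-34],[-1,29.3,-31.6,0,-68],[-1,44,-47.5,0,-102],[-1,58.6,-63.3,0,-137],[-1,58.6,-63.3,0,-137],[-1,58.6,-63.3,0,-137],[-1,58.6,-63.3,0,-137],[-1,58.6,-63.3,0,-137],[-1,58.6,-63.3,0,-137],[-1,58.6,-63.3,0,-137],[-1,58.6,-63.3,0,-137],[-1,58.6,-63.3,0,-137],[-1,58.6,-63.3,0,-137],[-1,58.6,-63.3,0,-137],[-1,58.6,-63.3,0,-137],[-1,58.6,-63.3,0,-137],[-1,58.6,-63.3,0,-137],[-1,58.6,-63.3,0,-137]]'
cat >> h.py <<'E'
def look(n,f):
    from bench import vision
    c=vision.read_camera(n);cv2.imwrite(f'pics/{f}.png',c['img']);K,T=c['camera_matrix'],c['pose']
    np.savez(f+'.npz',K=K,T=T,img=c['img']);return K,T,c['img']
def st():
    from bench import ctrl
    from scipy.spatial.transform import Rotation as R
    s=ctrl.get_state();q=s['tcp_rot'];M=R.from_quat([q[1],q[2],q[3],q[0]]).as_matrix()
    print('t',s['time'],'p',s['position'].round(4),'yawx',np.degrees(np.arctan2(M[1,0],M[0,0])).round(1),'tilt',M[2,2].round(4),'gap',round(s['finger_gap'],4),'grip',s['grip_force'],'F',s['ft_force'].round(1),'j',np.round(s['joint_pos'],2));return s,M
E
python3 -c "
from h import *
st();K,T,im=look('wrist','w1');print(T.round(3))"
```

```text
time: 2.35
position: [0.5398, 0.2337, 0.1832]
tcp_rot: [0.0, 0.218, 0.976, 0.0]
ft_force: [-0.3, 0.0, 0.6]
finger_gap: 0.094
grip_force: 0.0
t 2.35 p [0.5398 0.2337 0.1832] yawx 154.8 tilt -1.0 gap 0.094 grip 0.0 F [-0.3  0.   0.6] j [ 0.26  0.23  1.51 -0.    1.4  -0.87]
[[ 0.426  0.874  0.236  0.471]
 [ 0.905 -0.411 -0.11   0.266]
 [ 0.     0.26  -0.966  0.384]
 [ 0.     0.     0.     1.   ]]
```

View pics/w1.png

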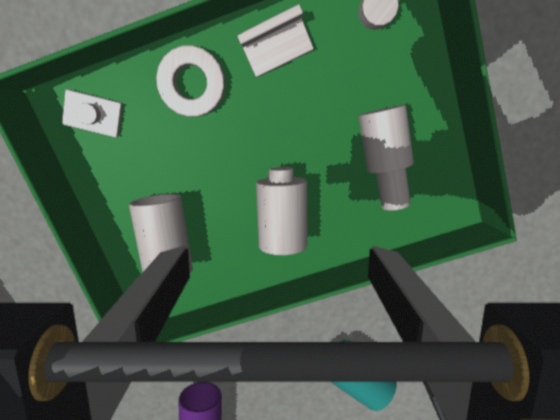

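The wrist view shows the bowl with its stub up at (281,172), its body at columns 258–307, and its mouth at about row 252.

```bash
python3 - <<'E'
from h import *
d=np.load('w1.npz');K,T,im=d['K'],d['T'],d['img']
hsv=cv2.cvtColor(im,cv2.COLOR_BGR2HSV);m=((hsv[...,1]<70)&(hsv[...,2]>90)).astype(np.uint8)
n,l,s,c=cv2.connectedComponentsWithStats(m);i=l[215,282];p=(l==i)
for r in(170,174,185,195,205,215,225,235,245,250):
    x=np.flatnonzero(p[r]);print(r,x.min() if len(x) else 0,x.max() if len(x) else 0)
print(s[i])
P=lambda r,z:ray(K,T,((np.flatnonzero(p[r]).min()+np.flatnonzero(p[r]).max())/2,r),z)
A,B=P(190,.03),P(240,.03);a=B-A;print('axis deg',np.degrees(np.arctan2(a[1],a[0])),A,B)
top=s[i][1];print('stub end',ray(K,T,(281,top),.036),'rim',ray(K,T,(283,top+s[i][3]),.03))
E
```

```text
170 269 291
174 269 291
185 256 304
195 256 304
205 257 304
215 257 304
225 258 304
235 258 304
245 259 303
250 261 303
[ 256  168   50   88 3642]
axis deg -24.006602505744855 [0.53767167 0.23682496 0.03      ] [0.58505559 0.21572174 0.03      ]
stub end [0.51767505 0.24722417 0.036     ] rim [0.60171334 0.21019682 0.03      ]
```

```bash
python3 -m handwheel '[[-1,0.4,0.2,4,0],[-1,0.4,0.2,8,0],[-1,0.4,0.2,12,0],[-1,0.4,0.2,15.5,0],[-1,0.4,0.2,17,0],[-1,0.4,0.2,17,0],[-0.5,0.4,0.2,17,0],[0,0.4,0.2,17,0],[0.3,0.4,0.2,17,0],[0.3,0.4,0.2,17,0],[0.3,0.4,0.2,17,0],[0.3,0.4,0.2,17,0],[0.3,0.4,0.2,17,0],[0.3,0.4,0.2,17,0]]' 4; python3 -c "
from h import *
st()"
```

```text
time: 4.15
position: [0.5371, 0.2384, 0.013]
tcp_rot: [-0.0, 0.218, 0.976, -0.0]
ft_force: [0.2, -0.7, 1.5]
finger_gap: 0.0481
grip_force: 4.2
t 4.15 p [0.5371 0.2384 0.013 ] yawx 154.9 tilt -1.0 gap 0.0481 grip 4.155263279972132 F [ 0.2 -0.7  1.5] j [ 0.27  0.42  1.64 -0.    1.08 -0.86]
```

```bash
python3 -m handwheel '[[0.3,0,0,-0.7,0],[0.3,0,0,-1.4,0],[0.3,0,0,-2.1,0],[0.3,0,0,-2.8,0],[0.3,0,0,-3.5,0],[0.3,0,0,-4.5,0],[0.3,0,0,-6,0],[0.3,0,0,-8,0],[0.3,0,0,-10,0],[0.3,0,0,-12,0],[0.3,0,0,-12,0],[0.3,0,0,-12,0]]' 4; python3 -c "
from h import *
st();_,_,a=look('wrist','w2');_,_,b=look('scene','s2')
b=cv2.resize(b[150:330,240:480],(560,420));b=cv2.resize(b,(400,300));a=cv2.resize(a,(400,300));cv2.imwrite('pics/v2.png',np.hstack([a,b]))"
```

```text
time: 5.65
position: [0.5369, 0.2384, 0.1327]
tcp_rot: [-0.0, 0.218, 0.976, -0.0]
ft_force: [-0.1, -0.8, -0.5]
finger_gap: 0.0332
grip_force: 0.0
t 5.65 p [0.5369 0.2384 0.1327] yawx 154.9 tilt -1.0 gap 0.0332 grip 0.0 F [-0.1 -0.8 -0.5] j [ 0.27  0.28  1.56 -0.    1.3  -0.86]
```

View pics/v2.png

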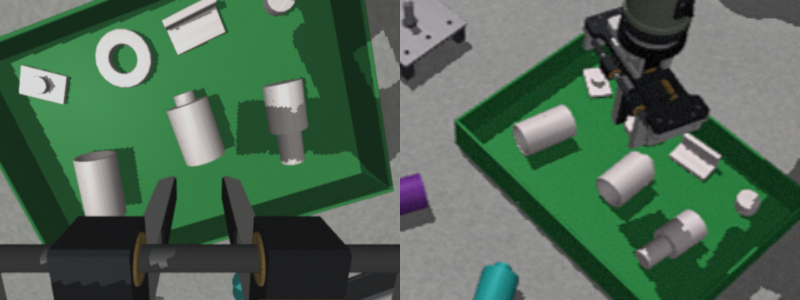

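The bowl slipped out and still lies in the bin, turned slightly. I'll measure it again and grip deeper and harder.

```bash
python3 -m handwheel '[[-1,3,0,-5,0],[-1,3,0,-5,0],[-1,3,0,-5,0],[-1,3,0,-5,0]]' >/dev/null; cat > meas.py <<'E'
from h import *
s,M=st();K,T,im=look('wrist','w3')
hsv=cv2.cvtColor(im,cv2.COLOR_BGR2HSV);m=((hsv[...,1]<70)&(hsv[...,2]>90)).astype(np.uint8)
n,l,q,c=cv2.connectedComponentsWithStats(m)
u=proj(K,T,[.554,.23,.045]);i=min([k for k in range(1,n) if 1500<q[k,4]<9000],key=lambda k:np.hypot(*(c[k]-u)))
p=np.argwhere(l==i)[:,::-1];w=np.array([ray(K,T,x,.033)[:2] for x in p])
r=cv2.minAreaRect((w*1000).astype(np.float32));print(q[i],r)
bx=cv2.boxPoints(r);e=[(bx[k]+bx[(k+1)%4])/2 for k in range(4)]
k=np.argmin([np.linalg.norm(bx[k]-bx[(k+1)%4]) for k in range(4)]);e=[e[k],e[(k+2)%4]];e.sort(key=lambda v:v[0])
a=(e[1]-e[0]);a/=np.linalg.norm(a);print('stub end',e[0],'far',e[1],'axdeg',np.degrees(np.arctan2(a[1],a[0])))
t=(e[0]+21*a)/1000;d=t-s['position'][:2];print('target',t,'tool shift cm',M[:2,:2].T@d*100,'turn',-(np.degrees(np.arctan2(-a[1],-a[0]))-np.degrees(np.arctan2(M[1,0],M[0,0]))))
cv2.drawContours(im,[np.array([proj(K,T,[*(v/1000),.033]) for v in bx]).astype(int)],0,(0,0,255),1);cv2.circle(im,tuple(proj(K,T,[*t,.033]).astype(int)),3,(255,0,0),-1);cv2.imwrite('pics/w3a.png',im)
E
python3 meas.py
```

```text
t 6.25 p [0.5092 0.2506 0.181 ] yawx 154.8 tilt -1.0 gap 0.0695 grip 0.0 F [ 0.9 -0.5 -0.4] j [ 0.3   0.19  1.56 -0.    1.39 -0.83]
[ 242  157   70   90 3837] ((515.5326538085938, 244.572265625), (48.38129425048828, 88.74853515625), 84.52222442626953)
stub end [471.36102 248.80821] far [559.70435 240.33632] axdeg -5.4777646
target [0.49226514 0.24680355] tool shift cm [ 1.36899323 -1.06208463] turn -19.680823195503876
```

View pics/w3a.png

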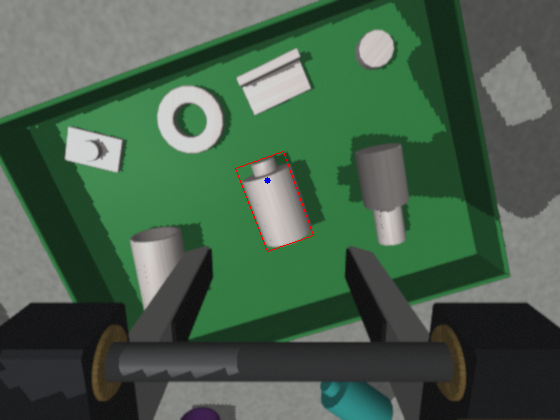

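```bash
python3 -m handwheel '[[-1,1.4,-1.1,2,-10],[-1,1.4,-1.1,6,-19.7],[-1,1.4,-1.1,10,-19.7],[-1,1.4,-1.1,14,-19.7],[-1,1.4,-1.1,16,-19.7],[-1,1.4,-1.1,17.1,-19.7],[-1,1.4,-1.1,17.1,-19.7],[-0.5,1.4,-1.1,17.1,-19.7],[0.3,1.4,-1.1,17.1,-19.7],[0.3,1.4,-1.1,17.1,-19.7],[0.3,1.4,-1.1,17.1,-19.7],[0.3,1.4,-1.1,17.1,-19.7],[0.3,1.4,-1.1,17.1,-19.7],[0.3,1.4,-1.1,17.1,-19.7]]' 20;  python3 -m handwheel '[[0.3,0,0,-0.5,0],[0.3,0,0,-1,0],[0.3,0,0,-2,0],[0.3,0,0,-3,0],[0.3,0,0,-4,0],[0.3,0,0,-4.5,0],[0.3,0,0,-4.5,0]]'; python3 -c "
from h import *
st();_,_,a=look('wrist','w4');_,_,b=look('scene','s4')
b=cv2.resize(b[150:330,240:480],(400,300));a=cv2.resize(a,(400,300));cv2.imwrite('pics/v4.png',np.hstack([a,b]))"
```

```text
time: 8.05
position: [0.4928, 0.2473, 0.012]
tcp_rot: [0.0, 0.047, 0.999, 0.0]
ft_force: [-0.3, 0.4, 0.8]
finger_gap: 0.0469
grip_force: 19.6
time: 8.93
position: [0.4931, 0.2474, 0.0575]
tcp_rot: [0.001, 0.047, 0.999, 0.0]
ft_force: [-0.8, -0.7, -0.9]
finger_gap: 0.0471
grip_force: 19.3
t 8.925 p [0.4931 0.2474 0.0575] yawx 174.6 tilt -1.0 gap 0.0471 grip 19.270392986945808 F [-0.8 -0.7 -0.9] j [ 0.31  0.29  1.71  0.    1.13 -1.17]
```

View pics/v4.png

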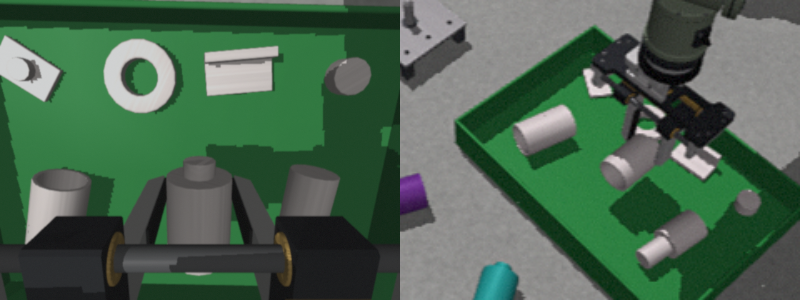

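The bowl is now held, tilted a little mouth-down, with its stub end at about row 157 of the half picture. I'll ease the grip so gravity swings the mouth down, and read the tilt from the top row of the stub.

```bash
cat > tilt.py <<'E'
from h import *
import sys
s,M=st();K,T,im=look('wrist',sys.argv[1])
from bench import ctrl
g=s['position']-ctrl.pinch_z*M[:,2];x=M[:,0];z=-M[:,2];y=M[:,1]
hsv=cv2.cvtColor(im,cv2.COLOR_BGR2HSV);m=(hsv[...,1]<80)
c=int(proj(K,T,g)[0]);col=m[:,c-6:c+7].mean(1)>.6
r=330
while r>0 and not (not col[r-4:r].any()) : r-=1
print('col',c,'stub top row',r)
L=.021
for f in range(0,100,10):
    t=np.radians(f);a=x*np.cos(t)+z*np.sin(t);b=-x*np.sin(t)+z*np.cos(t)
    pts=[g+a*L+.012*(np.cos(k)*b+np.sin(k)*y) for k in np.linspace(0,6.28,24)]
    print(f,round(min(proj(K,T,p)[1] for p in pts)),end='; ')
print()
E
python3 tilt.py t0; for f in 12; do python3 -m handwheel '[[0.3,0,0,0,0],[0.3,0,0,0,0],[0.3,0,0,0,0]]' 12 >/dev/null; python3 tilt.py t12; python3 -m handwheel '[[0.3,0,0,0,0],[0.3,0,0,0,0],[0.3,0,0,0,0]]' 9 >/dev/null; python3 tilt.py t9; done
```

```text
t 9.025 p [0.4924 0.2471 0.0567] yawx 174.6 tilt -1.0 gap 0.0477 grip 19.269423563964665 F [-0.3 -0.3 -1.7] j [ 0.31  0.29  1.71 -0.    1.13 -1.17]
col 277 stub top row 219
0 217; 10 216; 20 216; 30 218; 40 221; 50 225; 60 231; 70 238; 80 246; 90 255; 
t 9.45 p [0.4925 0.2472 0.0567] yawx 174.6 tilt -1.0 gap 0.0476 grip 11.729852487374046 F [-0.1 -0.  -1.8] j [ 0.31  0.29  1.71  0.    1.13 -1.17]
col 277 stub top row 216
0 217; 10 216; 20 216; 30 218; 40 221; 50 225; 60 231; 70 238; 80 246; 90 255; 
t 9.875 p [0.4927 0.2472 0.0569] yawx 174.6 tilt -1.0 gap 0.048 grip 8.782791994122189 F [-1.3 -0.2 -1.2] j [ 0.31  0.29  1.71 -0.    1.13 -1.17]
col 277 stub top row 215
0 217; 10 216; 20 216; 30 218; 40 221; 50 225; 60 231; 70 238; 80 246; 90 255;
```

```bash
python3 -c "
from h import *
cv2.imwrite('pics/c9.png',np.hstack([cv2.resize(cv2.imread(f'pics/{n}.png')[180:400,170:390],(380,380)) for n in('t0','t9')]))"
```

```text
(no output)
```

View pics/c9.png

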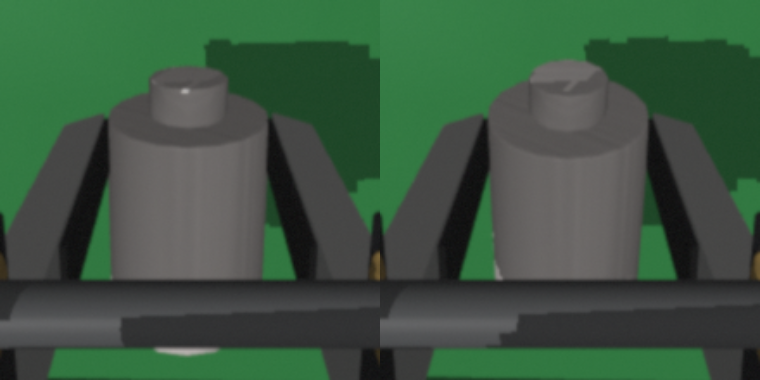

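The grip is slowly letting it pivot: the stub end looks rounder on the right, and the tilt is about 10°. I'll ease the force further, then finish the turn by pushing the rim against the bin's far wall.

```bash
python3 - <<'E'
from h import *
d=np.load('top0.npz');K,T=d['K'],d['T']
a,b,c,e=[ray(K,T,q,.06) for q in((98,178),(262,194),(250,308),(83,292))];print(a,b,c,e,'ctr',(a+b+c+e)/4)
v=a-b;print('far wall dir deg',np.degrees(np.arctan2(v[1],v[0])),'outer x at y=.247',b+v*(.247-b[1])/v[1], 'len',np.linalg.norm(v),np.linalg.norm(b-c))
E
python3 -m handwheel '[[0.3,0,0,0,0],[0.3,0,0,0,0],[0.3,0,0,0,0]]' 7 >/dev/null; python3 tilt.py t7; python3 -m handwheel '[[0.3,0,0,0,0],[0.3,0,0,0,0],[0.3,0,0,0,0]]' 6 >/dev/null; python3 tilt.py t6
```

```text
[0.66538184 0.41144255 0.06      ] [0.62170364 0.01194554 0.06      ] [0.34634427 0.04381327 0.06      ] [0.39051561 0.44344793 0.06      ] ctr [0.50598634 0.22766232 0.06      ]
far wall dir deg 83.76046544587197 outer x at y=.247 [0.64740285 0.247      0.06      ] len 0.4018776537082977 0.2771972930067928
t 10.3 p [0.4926 0.2472 0.0568] yawx 174.6 tilt -1.0 gap 0.0459 grip 6.6676926612854 F [ 1.   0.1 -0.7] j [ 0.31  0.29  1.71  0.    1.13 -1.17]
col 277 stub top row 330
0 217; 10 216; 20 216; 30 218; 40 221; 50 225; 60 231; 70 238; 80 246; 90 255; 
t 10.725 p [0.4927 0.2472 0.0568] yawx 174.6 tilt -1.0 gap 0.046 grip 5.7043808698654175 F [ 1.  -0.7 -0.6] j [ 0.31  0.29  1.71 -0.    1.13 -1.17]
col 277 stub top row 330
0 217; 10 216; 20 216; 30 218; 40 221; 50 225; 60 231; 70 238; 80 246; 90 255;
```

```bash
python3 -c "
from h import *
_,_,b=look('scene','s6')
cv2.imwrite('pics/c6.png',np.hstack([cv2.resize(cv2.imread('pics/t6.png')[150:400,150:400],(400,400)),cv2.resize(b[160:310,290:440],(400,400),interpolation=cv2.INTER_CUBIC)]))"
```

```text
(no output)
```

View pics/c6.png

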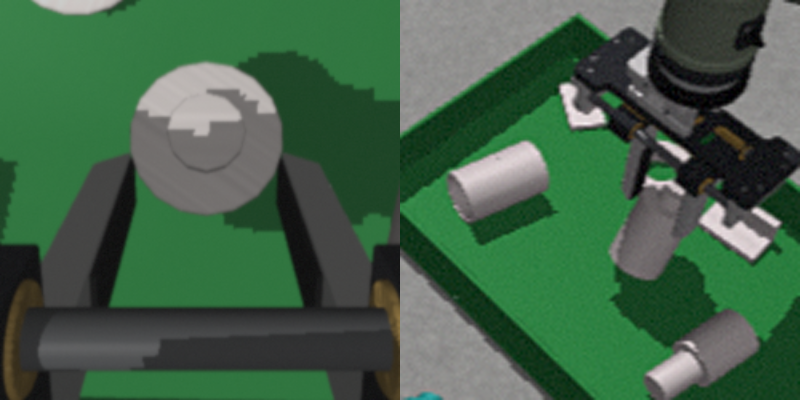

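At 7 N the bowl swung to about 68°: its stub end faces the wrist camera, and the grip still holds. I'll set the rear rim edge on the bin floor while moving forward, so the rim lies flat, then tighten the grip.

```bash
python3 -m handwheel '[[0.3,0,0,0.3,0],[0.3,0,0,0.6,0],[0.3,-0.5,0,0.7,0],[0.3,-1,0,0.8,0],[0.3,-1.5,0,0.9,0],[0.3,-2,0,1.0,0],[0.3,-2.5,0,1.1,0],[0.3,-2.8,0,1.2,0],[0.3,-2.8,0,1.2,0],[0.3,-2.8,0,1.2,0]]' 8; python3 tilt.py f1; python3 -c "
from h import *
im=cv2.imread('pics/f1.png');hsv=cv2.cvtColor(im,cv2.COLOR_BGR2HSV)
cv2.imwrite('pics/f1c.png',cv2.resize(im[150:400,150:400],(500,500)))"
```

```text
time: 12.08
position: [0.5242, 0.2451, 0.0473]
tcp_rot: [0.004, 0.047, 0.999, 0.001]
ft_force: [3.2, -0.3, 5.2]
finger_gap: 0.0456
grip_force: 8.0
t 12.075 p [0.5242 0.2451 0.0473] yawx 174.6 tilt -1.0 gap 0.0456 grip 8.026754558086395 F [ 3.2 -0.3  5.2] j [ 0.29  0.35  1.66 -0.    1.12 -1.19]
col 277 stub top row 330
0 217; 10 216; 20 216; 30 218; 40 221; 50 225; 60 231; 70 238; 80 246; 90 255;
```

```bash
cat > disc.py <<'E'
from h import *
import sys
d=np.load(sys.argv[1]+'.npz');K,T,im=d['K'],d['T'],d['img'];s,M=st()
from bench import ctrl
g=s['position']-ctrl.pinch_z*M[:,2];x,y,z=M[:,0],M[:,1],-M[:,2];L=float(sys.argv[2])
c=int(proj(K,T,g)[0]);hsv=cv2.cvtColor(im,cv2.COLOR_BGR2HSV);col=(hsv[:,c-5:c+6,1].mean(1)<80)
r0=240
while col[r0]:r0-=1
r1=240
while col[r1]:r1+=1
print('centre col rows',r0,r1)
for f in range(60,111,5):
    t=np.radians(f);a=x*np.cos(t)+z*np.sin(t);b=-x*np.sin(t)+z*np.cos(t)
    R=lambda u:[proj(K,T,g+a*u+.025*(np.cos(k)*b+np.sin(k)*y))[1] for k in np.linspace(0,6.28,48)]
    q=R(L)+R(L-.068);print(f,round(min(q)),round(max(q)),end='; ')
E
python3 disc.py t6 .009; python3 disc.py f1 .009
```

```text
t 12.125 p [0.5242 0.2451 0.0474] yawx 174.6 tilt -1.0 gap 0.0455 grip 8.026642799377441 F [ 2.  -0.1  5.4] j [ 0.29  0.35  1.66 -0.    1.12 -1.19]
centre col rows 188 285
60 260 353; 65 261 354; 70 259 354; 75 252 355; 80 245 354; 85 239 354; 90 233 353; 95 227 351; 100 222 350; 105 217 348; 110 212 345; t 12.125 p [0.5242 0.2451 0.0474] yawx 174.6 tilt -1.0 gap 0.0455 grip 8.026642799377441 F [ 2.  -0.1  5.4] j [ 0.29  0.35  1.66 -0.    1.12 -1.19]
centre col rows 171 282
60 211 310; 65 212 311; 70 213 312; 75 214 313; 80 206 313; 85 199 313; 90 192 312; 95 185 311; 100 179 310; 105 173 308; 110 167 306;
```

View pics/f1c.png

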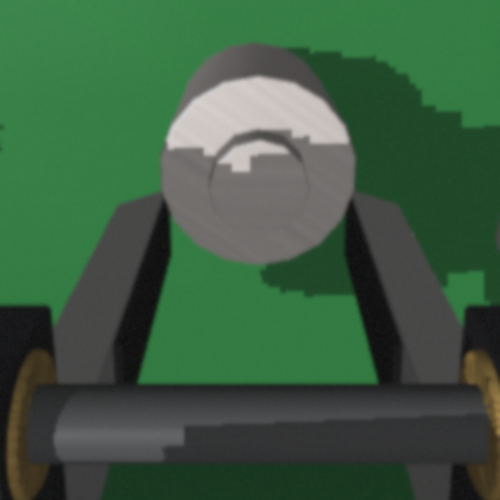

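The stub disc sits at rows 188–282, with some side wall visible up to row 171, so the bowl is near vertical. I'll check that by casting rays at the deck and floor heights.

```bash
python3 - <<'E'
from h import *
from bench import ctrl
d=np.load('f1.npz');K,T,im=d['K'],d['T'],d['img'];s,M=st()
g=s['position']-ctrl.pinch_z*M[:,2];print('K',K[0,0],'g',g)
loc=lambda p:((p-g)@np.c_[M[:,0],M[:,1],-M[:,2]]).round(4)
for z in(.068,.073,.078,.083):
    print(z,[loc(ray(K,T,q,z)) for q in((277,188),(277,282),(231,226),(328,226))])
print('bottom near rim',loc(ray(K,T,(277,171),.005)),loc(ray(K,T,(277,171),.010)))
E
```

```text
t 12.125 p [0.5242 0.2451 0.0474] yawx 174.6 tilt -1.0 gap 0.0455 grip 8.026642799377441 F [ 2.  -0.1  5.4] j [ 0.29  0.35  1.66 -0.    1.12 -1.19]
K 367.89502462139365 g [0.52408746 0.24505447 0.06616552]
0.068 [array([ 0.04  , -0.0003,  0.0021]), array([-0.0113, -0.0003,  0.0018]), array([ 0.0201, -0.0239,  0.002 ]), array([0.0201, 0.0259, 0.0019])]
0.073 [array([ 0.041 , -0.0003,  0.0071]), array([-0.0089, -0.0003,  0.0068]), array([ 0.0217, -0.0232,  0.007 ]), array([0.0217, 0.0251, 0.0069])]
0.078 [array([ 0.042 , -0.0003,  0.0121]), array([-0.0064, -0.0003,  0.0118]), array([ 0.0233, -0.0225,  0.012 ]), array([0.0232, 0.0244, 0.012 ])]
0.083 [array([ 0.043 , -0.0002,  0.0171]), array([-0.004 , -0.0003,  0.0168]), array([ 0.0248, -0.0218,  0.0171]), array([0.0248, 0.0237, 0.017 ])]
bottom near rim [ 0.0389 -0.0005 -0.0609] [ 0.0396 -0.0005 -0.0559]
```

The bowl stands flat: its top disc is 50 mm wide at 73 mm height and the rim lies directly below. It sits 16 mm behind the pads, so I'll open, recentre and grip firmly.

```bash
python3 -m handwheel '[[-0.4,0,0,0,0],[-0.7,0,0,0,0],[-0.7,0,0,0,0],[-0.7,0,0,0,0],[-0.7,1.6,0.05,0.1,0],[-0.7,1.6,0.05,0.4,0],[-0.7,1.6,0.05,0.4,0],[-0.7,1.6,0.05,0.4,0]]' >/dev/null; python3 - <<'E'
from h import *
from bench import ctrl
K,T,im=look('wrist','r1');s,M=st()
g=s['position']-ctrl.pinch_z*M[:,2];A=np.c_[M[:,0],M[:,1],-M[:,2]]
hsv=cv2.cvtColor(im,cv2.COLOR_BGR2HSV);m=hsv[...,1]<80
c=int(proj(K,T,g)[0]);r=int(proj(K,T,[g[0],g[1],.073])[1])
col=m[:,c-3:c+4].mean(1)>.5
a=r
while col[a]:a-=1
b=r
while col[b]:b+=1
print(c,r,a,b,'near bottom rim',(ray(K,T,(c,a),.005)-g)@A,'far top',(ray(K,T,(c,b),.073)-g)@A)
d=np.load('top0.npz');K,T=d['K'],d['T'];P=lambda u,v,z:ray(K,T,(300+(u+.5)/6-.5,195+(v+.5)/6-.5),z)
print('rack c',P(403,240,.04),'peg',P(258,237,.085),'done',P(588,250,.115))
k=[P(*q,.04) for q in((108,78),(705,103),(698,392),(100,388))];print(np.round(k,3).tolist())
E
```

```text
t 13.175 p [0.505  0.2466 0.041 ] yawx 174.6 tilt -1.0 gap 0.08 grip 0.0 F [ 0.4 -0.4 -0.4] j [ 0.3   0.34  1.7  -0.    1.11 -1.18]
277 271 201 323 near bottom rim [ 0.01996708 -0.00049589 -0.05479021] far top [-0.02877878 -0.00028107  0.01318672]
rack c [ 0.51949903 -0.2467882   0.04      ] peg [ 0.52067794 -0.18020175  0.085     ] done [ 0.51339968 -0.30507928  0.115     ]
[[0.588, -0.126, 0.04], [0.575, -0.374, 0.04], [0.455, -0.367, 0.04], [0.46, -0.12, 0.04]]
```

```bash
python3 -m handwheel '[[-0.7,-0.4,0,0,0],[-0.3,-0.4,0,0,0],[0.3,-0.4,0,0,0],[0.3,-0.4,0,0,0],[0.3,-0.4,0,0,0],[0.3,-0.4,0,0,0],[0.3,-0.4,0,-1,0],[0.3,-0.4,0,-4,0],[0.3,-0.4,0,-8,0],[0.3,-0.4,0,-12,0],[0.3,-0.4,0,-14,0],[0.3,-0.4,0,-14,0],[0.3,-0.4,0,-14,0]]' 30 >/dev/null; python3 - <<'E'
from h import *
from bench import ctrl
K,T,im=look('wrist','l1');s,M=st()
g=s['position']-ctrl.pinch_z*M[:,2];A=np.c_[M[:,0],M[:,1],-M[:,2]]
m=cv2.cvtColor(im,cv2.COLOR_BGR2HSV)[...,1]<80
c,r=[int(v) for v in proj(K,T,g+[0,0,.013])];col=m[:,c-3:c+4].mean(1)>.5
a=r
while col[a]:a-=1
b=r
while col[b]:b+=1
print(c,r,a,b,'near rim',(ray(K,T,(c,a),g[2]-.055)-g)@A,'far top',(ray(K,T,(c,b),g[2]+.013)-g)@A)
D=np.array([.521,-.183])-s['position'][:2];print('tool shift cm to peg',M[:2,:2].T@D*100)
E
```

```text
t 14.85 p [0.5075 0.2459 0.1793] yawx 174.6 tilt -1.0 gap 0.0492 grip 29.99558222014457 F [-0.7  0.3 -1.8] j [ 0.3   0.19  1.57  0.    1.39 -1.18]
277 270 196 318 near rim [ 0.02271369 -0.00033736 -0.05506283] far top [-0.0266969  -0.00015706  0.01307303]
tool shift cm to peg [ -5.40792976 -42.56531118]
```

```bash
python3 -m handwheel '[[0.3,-0.6,-5,0,0],[0.3,-1.2,-10,0,0],[0.3,-1.8,-15,0,0],[0.3,-2.5,-20,0,0],[0.3,-3.1,-25,0,0],[0.3,-3.7,-30,0,0],[0.3,-4.3,-35,0,0],[0.3,-4.8,-39,0,0],[0.3,-5.1,-41.5,0,0],[0.3,-5.2,-42.5,0,0],[0.3,-5.2,-42.5,0,0],[0.3,-5.2,-42.5,0,0]]' >/dev/null; python3 - <<'E'
from h import *
from bench import ctrl
s,M=st();g=s['position']-ctrl.pinch_z*M[:,2]
print('bowl rim z',g[2]-.055)
# peg vs bowl by two cameras: predicted pixels
for n in('top','scene'):
    K,T,im=look(n,n+'p');print(n,'stub top pred',proj(K,T,[g[0],g[1],g[2]+.025]),'peg tip pred',proj(K,T,[.521,-.183,.088]))
# refine peg from initial scene view
d=np.load('scene0.npz');K,T,im=d['K'],d['T'],d['img']
u=proj(K,T,[.521,-.183,.09]);f=proj(K,T,[.521,-.183,.04]);print('scene peg pred tip',u,'foot',f)
x,y=u.astype(int);gr=cv2.cvtColor(im,cv2.COLOR_BGR2GRAY);print(gr[y-8:y+22:2,x-10:x+12])
E
```

```text
t 16.35 p [ 0.52   -0.1806  0.1804] yawx 174.6 tilt -1.0 gap 0.0492 grip 29.996066386811435 F [ 0.8 -0.5 -0.3] j [-0.49  0.16  1.6   0.    1.38 -1.97]
bowl rim z 0.14422446212892545
top stub top pred [352.04238478 233.08075425] peg tip pred [343.92568718 233.90793646]
scene stub top pred [240.95741218 110.94109542] peg tip pred [243.93141508 150.7634061 ]
scene peg pred tip [243.87772138 150.22372208] foot [245.18155993 163.32881358]
[[155 155 155 157 152 156 154 156 154 154 156 153 152 150 155 155 153 154
  162 154 144 145]
 [156 153 156 154 158 158 155 152 155 153 158 156 159 157 152 152 154 156
  154 156 154 156]
 [158 154 154 154 153 156 152 156 157 158 156 155 139  88  40  94 140 154
  155 154 154 155]
 [164 155 153 156 152 154 154 155 156 156 157 159 157 160 159 159 159 158
  152 154 152 151]
 [163 158 156 156 157 157 156 155 157 144 153 161 142 126 146 158 159 160
  156 158 155 158]
 [163 160 161 158 162 155 158 158 143 111 103  96  89  88  98 143 160 155
  159 154 159 158]
 [115  59  36 102 150 161 160 162 135  90  61  72  68  61  77 138 162 160
  160 158 158 160]
 [161 160 158 162 159 158 161 163 148 104  68  68  70  68  74 137 159 161
  161 158 159 159]
 [155 159 157 160 161 162 161 162 165 120  67  64  71  67  68 130 168 158
  163 160 162 159]
 [160 157 155 158 158 160 162 166 164 126  77  71  68  73  59  69 121 154
  164 158 162 159]
 [157 167 162 158 155 157 160 150 111  69  65  68  70  71  69  61  64  87
  139 162 163 159]
 [163 159 162 161 164 159 159 159 119  73  62  63  72  69  58  39  49 134
  168 165 161 160]
 [163 164 160 160 161 162 161 165 158 139 103  75  54  42  53  74  74  96
  142 170 167 164]
 [159 160 163 163 160 163 160 158 167 164 165 161 163 124  83  81  79  74
   70  90 143 166]
 [165 160 158 163 162 161 163 162 162 164 159 166 165 164 124  85  83  86
  136 164 166 162]]
```

The bowl is within about 3 mm of the peg axis in both views. Now I'll lower it.

```bash
python3 -m handwheel '[[0.3,0,-0.1,2,0],[0.3,0,-0.1,4,0],[0.3,0,-0.1,5.5,0],[0.3,0,-0.1,6.5,0],[0.3,0,-0.1,7.5,0],[0.3,0,-0.1,8.5,0],[0.3,0,-0.1,9.2,0],[0.3,0,-0.1,9.6,0],[0.3,0,-0.1,9.8,0],[0.3,0,-0.1,9.8,0],[0.3,0,-0.1,9.8,0]]'; python3 -m handwheel '[[0.3,0,0,0.1,0],[0.3,0,0,0.2,0],[0.3,0,0,0.3,0],[0.3,0,0,0.3,0],[0.3,0,0,0.3,0]]'
```

```text
time: 17.82
position: [0.5203, -0.183, 0.0832]
tcp_rot: [0.0, 0.047, 0.999, -0.0]
ft_force: [0.2, 0.6, -1.7]
finger_gap: 0.0494
grip_force: 30.0
time: 18.45
position: [0.5201, -0.1828, 0.0798]
tcp_rot: [-0.0, 0.047, 0.999, 0.0]
ft_force: [0.4, 0.3, -0.6]
finger_gap: 0.0489
grip_force: 30.0
```

```bash
for i in 1; do python3 -m handwheel '[[0.3,0,0,0.1,0],[0.3,0,0,0.2,0],[0.3,0,0,0.2,0],[0.3,0,0,0.2,0]]' | egrep 'pos|ft'; python3 -m handwheel '[[0.3,0,0,0.1,0],[0.3,0,0,0.1,0],[0.3,0,0,0.1,0]]'| egrep 'pos|ft'; python3 -m handwheel '[[0.3,0,0,0.1,0],[0.3,0,0,0.1,0],[0.3,0,0,0.1,0]]'| egrep 'pos|ft'; done
```

```text
position: [0.52, -0.1828, 0.0778]
ft_force: [-0.1, -0.5, -1.4]
position: [0.5201, -0.1828, 0.0768]
ft_force: [-0.3, -0.8, -1.0]
position: [0.52, -0.1829, 0.0758]
ft_force: [-0.7, -0.9, -0.1]
```

```bash
python3 -m handwheel '[[0.3,0,0,0.1,0],[0.3,0,0,0.1,0],[0.3,0,0,0.1,0]]' | egrep 'pos|ft'; python3 -m handwheel '[[0.3,0,0,0.05,0],[0.3,0,0,0.05,0],[0.3,0,0,0.05,0]]'| egrep 'pos|ft'
```

```text
position: [0.5205, -0.183, 0.0757]
ft_force: [-1.3, 0.3, 5.3]
position: [0.5206, -0.183, 0.0757]
ft_force: [-2.1, 1.6, 7.2]
```

The rim is on the deck at about 7 N. I'll ease the grip so it settles flat, then let go and withdraw.

```bash
python3 -m handwheel '[[0.3,0,0,0,0],[0.3,0,0,0,0],[0.3,0,0,0,0]]' 6 | egrep 'ft|grip|pos'; python3 -m handwheel '[[-0.2,0,0,0,0],[-0.4,0,0,0,0],[-0.7,0,0,0,0],[-0.7,0,0,0,0],[-0.7,0,0,0,0],[-0.7,0,0,0,0]]' | egrep 'ft|gap'; python3 -m handwheel '[[-0.7,0,0,-1.5,0],[-0.7,0,0,-4,0],[-0.7,0,0,-8,0],[-0.7,0,0,-12,0],[-0.7,0,0,-16,0],[-0.7,0,0,-16,0],[-0.7,0,0,-16,0]]'; python3 - <<'E'
from h import *
s,M=st();K,T,im=look('wrist','e1')
m=cv2.cvtColor(im,cv2.COLOR_BGR2HSV);br=(m[...,2]>140).astype(np.uint8)
for nm,c in(('new',[.522,-.183]),('done',[.515,-.305])):
    print(nm,'pred stub top px',proj(K,T,[*c,.12]).round(),'base',proj(K,T,[*c,.04]).round())
K2,T2,b=look('scene','e2');a=np.load('scene0.npz')['img']
print('scene diff px around done bowl',(cv2.absdiff(a,b).max(2)[110:160,203:228]>40).sum())
print('pred new bowl scene: top',proj(K2,T2,[.522,-.183,.12]),'base',proj(K2,T2,[.522,-.183,.04]))
g=cv2.cvtColor(b,cv2.COLOR_BGR2GRAY)
for r in range(122,182,4):print(r,g[r,226:266:2])
E
```

```text
position: [0.5206, -0.1835, 0.0751]
ft_force: [-0.7, 0.5, 5.9]
grip_force: 6.0
ft_force: [0.0, -0.1, -0.4]
finger_gap: 0.0799
time: 22.45
position: [0.5197, -0.1826, 0.2342]
tcp_rot: [-0.0, 0.047, 0.999, 0.0]
ft_force: [-0.8, -0.5, -0.3]
finger_gap: 0.0796
grip_force: 0.0
t 22.45 p [ 0.5197 -0.1826  0.2342] yawx 174.6 tilt -1.0 gap 0.0796 grip 0.0 F [-0.8 -0.5 -0.3] j [-0.5   0.12  1.54  0.    1.49 -1.97]
new pred stub top px [278. 205.] base [278. 187.]
done pred stub top px [140. 210.] base [166. 191.]
scene diff px around done bowl 0
pred new bowl scene: top [242.77508706 142.17231162] base [244.91463087 163.53224567]
122 [ 75  75  77  83  77  78  78  78  80  76  77  76  77  75  79  77  84  72
 129 158]
126 [155  75  76  83  74  77  77  77  83  80  76  77  79  77  73  86 158 154
 146 146]
130 [154 156 152 156 155 140  77  73  83  80  76  78  85 142 153 156 150 147
 146 144]
134 [135 155 157 157 155 153 152 154 112  73 124 150 142 148 145 148 148 149
 148 142]
138 [ 99 157 155 154 152 155 155 147 154 152 153 131 145 144 149 149 149 148
 149 148]
142 [ 74  84 156 158 151 200 220 218 212 216 220 193 218 188 144 147 149 148
 147 146]
146 [ 82  83  77 132 175 223 221 112  96 104  84  87 191 219 152 153 144 146
 145 146]
150 [ 82  78  88 158 143 146 228 223 222 223 224 229 190  75 133 158 158 158
 154 148]
154 [161 155 158 159  61  74  91  94  90  90  93  92  91  81 117 159 156 157
 158 154]
158 [161 159 162 157 161 111  87  90  99 100  94  99  91  80 101 165 159 160
 158 158]
162 [161 163 159 160 163 131  85  95  97  98 101  95  93  83  72 141 163 161
 162 162]
166 [161 164 156 161 162 158  97  91  93  96  94  98  95  85  79  78  93 165
 162 158]
170 [165 161 160 161 162 161 168 119  73  88  82  82  83  82  83  86  80 142
 163 162]
174 [168 166 163 166 164 164 165 160 167  80  82  84  81  80  83  82  76 135
 171 135]
178 [ 38  33 146 167 164 165 162 163 169 168 121  85  86  87  86 142 155  59
  64  78]
```

```bash
python3 -c "
from bench import ctrl
print(ctrl.job_done())"
```

```text
the job is handed in; nothing more can be done
None
```

The filter bowl is standing mouth-down over the free peg with its rim on the deck, and the job was handed in at about 22.5 s; it slipped once in the bin before I re-gripped it, and the camera check showed the finished bowl unmoved.

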